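# Gauge and lock the knife gap of a grafting cutter

## Task

Put the closed grafting knife that lies in front of the cutter into the yellow tray. Then slide the blue setting gauge along the cutter's base plate, without lifting it, so that its blade goes straight into the gap under the green knife head until the front edge of the red band is level with the head's front face. Last, with the gauge left in the gap, push the red-handled click wrench clockwise (seen from above) until it breaks over, stop there without forcing it on to the end of its break, let go, and leave everything else where it stands.

Things in the scene. Friction and masses are not known exactly. Their poses are not given: they have to be found in the camera images.
- cutter: Fixed bench cutter: aluminium base plate 500 x 230 x 4 mm (from -270 to +230 mm along x, +-115 mm along y; top 4 mm above the bench) with a green knife head (80 mm along x, 100 mm wide, top 55 mm above the bench) on it from x = 140 to 220 mm. Origin on the bench in the middle of the lane before the head; +x is the direction in which the blade goes in, y across, z up. It stands with +x roughly to the robot's left (yaw about 90 degrees, varies).
- mouth (a point): Centre of the mouth of the gap, on the head's front face (140 mm along the cutter's x, 15 mm above the bench), axes as the cutter's. The gap is a straight slot 48 mm wide and 9 mm high (10.5 to 19.5 mm above the bench), 80 mm deep and open behind, so nothing stops the blade. Two slanting lead-in wings, 26 mm high above the bench, stand out up to 19 mm before the face and widen the mouth to about 78 mm.
- gauge: Loose setting gauge, 0.55 kg: a blue shoe 90 mm (x) x 100 mm (y) x 26 mm high, too wide to grip, with a flat steel blade out of its front: 40 mm wide, 6 mm thick, from x = 45 to 130 mm, 8 to 14 mm above the shoe's underside. Origin: centre of the shoe's underside; x along the blade to its tip, z up. It lies on the base plate (underside 4 mm above the bench), skewed and off the lane. It slides with friction when pushed and stops when the push stops.
- gauge_mark (a point): On the blade's centre line at the front edge (towards the tip) of the red band: x = 80 mm, 50 mm behind the tip, axes as the gauge's. Right depth: this point in the plane of the head's front face.
- knife: Loose closed grafting knife, wood with brass ends, 110 (x) x 26 (y) x 18 mm, 0.13 kg, lying on the base plate across the lane between blade tip and mouth. Origin: centre of its underside, x along it.
- knife_mid (a point): The middle of the knife, 9 mm above its underside.
- tray: Fixed yellow open tray on the bench at the far side of the base plate: 170 (x) x 100 (y) mm outside, 18 mm high, walls and floor 4 mm. Origin: centre of its underside; x along its length.
- bolt (a point): On the upright axis of the clamp bolt on top of the knife head, at the wrench's height (72 mm above the bench).
- clamp (a joint): Turn of the wrench head with the bolt, rad; grows clockwise seen from above. Turns against light friction (0.3 N m) up to the tight stop at 0.6.
- handle (a joint): Break-over of the wrench handle, rad, about an upright pivot 45 mm from the bolt axis; 0 = straight, grows clockwise. Holds at 0 by a spring until about 1.3 N m (about 12 N at the grip), then gives way up to its end at 0.5; springs back when released. The click is at 0.12; beyond 0.42 is forcing it.
- handle_grip (a point): Centre of the wrench's red grip, 72 mm above the bench, 150 mm from the bolt axis when straight, x along the handle outward. Grip 22 mm thick, 90 mm long (reaching 47 mm inward and 43 mm outward of this point). The handle points away from the mouth, roughly along the cutter's +x, level, free underneath.
- glue: Bystander, to be left alone: white glue bottle with green cap, 56 mm across, 130 mm tall, upright, loose. Origin: centre of its underside.
- tin: Bystander, to be left alone: round wax tin, 68 mm across, 55 mm tall, loose. Origin: centre of its underside.
- jar: Bystander, to be left alone: amber glass jar, 64 mm across, 70 mm tall, loose. Origin: centre of its underside.
- stone: Bystander, to be left alone: grey whetstone, 150 x 50 x 24 mm, lying flat, long along its x, loose. Origin: centre of its underside.
- pruner: Bystander, to be left alone: red-handled pruner lying flat, about 185 x 45 x 18 mm, long along its x, loose. Origin: on its underside at the pivot, blades to +x.
- tape: Bystander, to be left alone: green ring of tape lying flat, 72 mm across, 25 mm tall, loose. Origin: centre of its underside.
- battery: Bystander, to be left alone: black and yellow tool battery, 115 x 75 x 63 mm, long along its x, loose. Origin: centre of its underside.
Mind the look-alikes: they are no part of the job. Of the things that look like the gauge, take the one that is farthest to the robot's right at the start. Of the things shaped like the tray, the yellow one is meant.

How it is judged:
On the way, in this order (a step that is already met when the one before it is completed fails the run):
1. the closed knife lies in the tray (x of knife_mid in the frame of tray between -0.075 and 0.075 m and y of knife_mid in the frame of tray between -0.04 and 0.04 m and z of knife_mid in the frame of tray below 0.019 m and linear speed of knife below 0.02 m/s and contact force between the fingers and knife below 0.1 N), for 0.2 s.
2. the gauge blade is straight in the gap, red band level with the head's face, at rest (x of gauge_mark in the frame of mouth between -0.004 and 0.004 m and y of gauge_mark in the frame of mouth between -0.008 and 0.008 m and angle between the x axis of gauge and the x axis of cutter, either way round below 0.09 rad and angle between gauge's own z axis and vertical below 0.06 rad and linear speed of gauge below 0.01 m/s), for 0.3 s.
3. the bolt is tight and the click wrench breaks over, the gauge still in the gap (value of joint clamp above 0.57 rad and value of joint handle above 0.12 rad and x of gauge_mark in the frame of mouth between -0.004 and 0.004 m and y of gauge_mark in the frame of mouth between -0.008 and 0.008 m and angle between the x axis of gauge and the x axis of cutter, either way round below 0.09 rad and angle between gauge's own z axis and vertical below 0.06 rad), for 0.02 s.
At the end, for the whole second after the job is handed in: Knife on the tray floor (middle within 75 x 40 mm of its centre, under 19 mm high); red band front edge within 4 mm of the head face, 8 mm of slot middle, gauge flat and within 5 deg of the slot; clamp above 0.55, handle sprung back below 0.06; all at rest (all of step 2 and x of knife_mid in the frame of tray between -0.075 and 0.075 m and y of knife_mid in the frame of tray between -0.04 and 0.04 m and z of knife_mid in the frame of tray below 0.019 m and value of joint clamp above 0.55 rad and value of joint handle below 0.06 rad and linear speed of knife below 0.01 m/s); the robot touches nothing.
It fails at once if the gauge is lifted off the base plate or tipped (over 10 mm or 0.2 rad) (height (world z) of gauge above 0.014 m or angle between gauge's own z axis and vertical above 0.2 rad).
It fails at once if the wrench is forced on far past its click (break-over beyond 0.42 rad) (value of joint handle above 0.42 rad).
It fails at once if a bystander is moved by more than 20 mm (distance of any of glue, tin, jar, stone, pruner, tape, battery from where it was at the start of the episode above 0.02 m).
It also fails if it takes over 72 s, if anything falls off the work surface, if the arm or the gripper's body presses on something with over 40 N, if the wrist force passes 120 N, or if a joint passes its speed limit or range.

## Robot

A 7-joint arm with a two-finger parallel gripper is mounted at the origin on the work surface. World frame = base frame: x ahead of the robot, y to its left, z up, the work surface at z = 0. Lengths are in m, angles in rad, forces in N, time in s.
With the tool pointing down it reaches from about 0.425 to 0.825 m from the base axis. Payload 3.6 kg.
Tool frame: the origin (TCP) lies midway between the tips of the shut fingers; the grasp point (between the pads) lies 19 mm behind it; x points along the fingers, z is the direction in which the jaws open and shut, and the axes are right-handed (so a half turn about x gives the same grasp; the last joint's range is limited). The gripper opens to 93 mm and grips with 3 to 60 N. Pads are 15 mm wide; open, the fingers measure 128 mm over their backs; the gripper's body (75 mm by 188 mm) begins 65 mm behind the grasp point.
Start: joints at [-1.349, 0.615, -0.013, 1.423, 0.008, 1.103, -0.04], TCP at [0.159, 0.63, 0.219] pointing down, gripper open.
Joint ranges: [-3.12, 3.12], [-0.3, 2.06], [-1.34, 1.32], [0.26, 2.42], [-1.36, 4.5], [0.01, 1.98], [-2.84, 2.84]. Speed limits (rad/s): [2.79, 2.79, 3.14, 3.14, 3.14, 3.14, 3.14].

## Interface

Orientations are given as a unit quaternion [w, x, y, z].
In Python, from bench import monitor, eyes, order gives the robot as it stands.
- The arm moves only by the shell command python3 -m handwheel 'ROWS' [FORCE]. ROWS is JSON, a list of rows, each a list of 5 numbers: the shift along the tool's x, y, z in mm, then the turn about the tool's x in degrees, then the finger opening in mm, from 0 to 93. A call has 1 to 10 rows; each row shifts and turns the commanded pose from where the row before left it, along the tool's axes as they then stand; what a row does not reach is not made up. A row lasts 1/12 s, in which the tool goes at most 41.7 mm and 7.16 degrees, less where a joint would pass 70% of its speed; a pose out of reach is approached as far as the arm can. A call with a gripper value outside its range is refused whole. The fingers move at their own pace and stop on an object; FORCE is the grip in N (left out, the last holds). Time passes only in rows, so rows that do not move let the fingers close. It gives the time, the measured TCP pose, the force and the opening at its end, in the units of the state.
- monitor.get_obs(): the state, without advancing time (a new reading comes with each control period).
- eyes.grab_frame(name): name is "scene" or "top" or "wrist"; returns a dict with "pixels" (420x560x3 uint8, red, green, blue), "range_z" (420x560 float32, m along the optical axis (not along the pixel's ray), 0 where there is no reading), "K" (3x3 intrinsics, pixels), "R" (3x3) and "t" (3): a world point X has camera coordinates R X + t. Camera axes: x right, y down, z forward; pixel columns grow to the right and rows downward; lengths in m; the calibration is good to about 2 mm. A picture is of the moment at which its call begins.
- order.hand_in(): hands the job in, once; it reports no verdict.
The state is a dict: "clock": time; "joint_positions": joint angles; "joint_vel": joint speeds; "effort": joint torques, N m; "position": TCP position; "eef_rot": TCP orientation; "wrist_force": force on the tool from outside, world axes, zero at the start; "ft_torque": the same for the moment, N m; "gripper_width": opening from 0.0 (shut) to 1.0 (fully open).
Only numpy, scipy, OpenCV 4.12 (cv2) and the standard library are available. Lean on these libraries where they do the work, as an engineer would, in place of code of your own. Each camera call takes 0.05 s, during which the arm holds its last target. There are 200 camera calls.

## Working session

There is one attempt and no reset: what is moved stays moved. The work goes in short steps, Python scripts to look and compute and a shell command to move; the robot and the scene stay as the last step left them, time stands still between calls to the robot, and variables do not carry over. Pictures are saved under pics/ and viewed, about 8 in all and at most 12, crops included, and the job is handed in when it is done.

```bash
ls; mkdir -p pics; cat > h.py <<'E'
import numpy as np, cv2
from bench import monitor, eyes, order
from scipy.spatial.transform import Rotation as Rn
def grab(n,save=None):
    f=eyes.grab_frame(n); np.savez(f'/tmp/{n}.npz',**f)
    if save: cv2.imwrite('pics/'+save,f['pixels'][:,:,::-1])
    return f
def load(n): return dict(np.load(f'/tmp/{n}.npz'))
def pt(f,u,v,z=None):
    """world point at pixel; by depth, or on plane z"""
    K,R,t=f['K'],f['R'],f['t']
    d=np.linalg.inv(K)@[u,v,1.]
    if z is None: return R.T@(d*np.median(f['range_z'][int(v)-1:int(v)+2,int(u)-1:int(u)+2])-t)
    c=-R.T@t; r=R.T@d
    return c+r*(z-c[2])/r[2]
def tool():
    s=monitor.get_obs(); q=np.array(s['eef_rot']); return np.array(s['position']),Rn.from_quat(q[[1,2,3,0]]).as_matrix(),s
E
python3 - <<'E'
from h import *
f=grab('top','top0.png'); g=grab('scene','scene0.png')
p,R,s=tool(); print(p,R,s,sep='\n')
E
```

```text
pics
[0.15926916 0.62946456 0.21760011]
[[-5.03129294e-04 -9.69467862e-01  2.45217884e-01]
 [-2.22837607e-03  2.45218394e-01  9.69465303e-01]
 [-9.99997391e-01 -5.86712718e-05 -2.28371554e-03]]
{'clock': 0.1, 'joint_positions': array([-1.34948149,  0.61582909, -0.01259836,  1.42471653,  0.00812326,
        1.10338212, -0.04039118]), 'joint_vel': array([-0.00042094, -0.00233519,  0.00062793, -0.0049188 ,  0.00066296,
       -0.0001452 ,  0.0009495 ]), 'effort': array([ 1.55663642e-03, -4.60037327e+01,  2.10328465e-01, -1.66243494e+01,
       -6.11443282e-02,  1.69558113e-02,  1.07854344e-04]), 'position': array([0.15926916, 0.62946456, 0.21760011]), 'eef_rot': array([ 0.55732207, -0.43490292,  0.55857077,  0.43387816]), 'wrist_force': array([ 0.2955375 , -0.30604282, -0.25069388]), 'ft_torque': array([-0.01578775,  0.03591565, -0.02146366]), 'gripper_width': 1.0025452337329543}
```

View pics/top0.png

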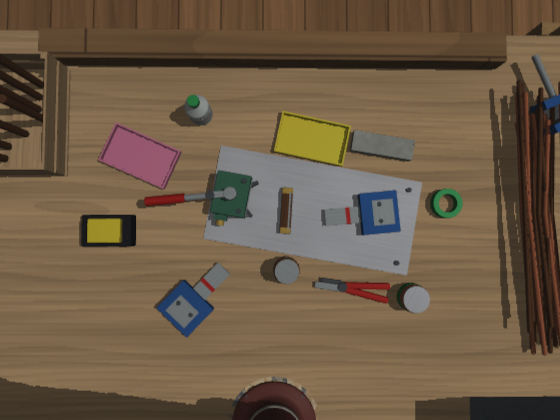

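View pics/scene0.png

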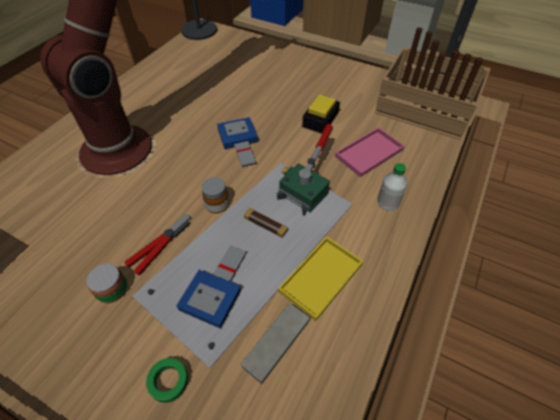

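The top view shows the base plate (205–420, 147–272), the head at (232,195) and the knife at (286,210). The gauge is at (380,213) with its blade towards the head. The yellow tray is at (312,139), and the wrench grip at (165,199) points left. The scene view agrees with this. Next I'll enlarge the top view.

```bash
python3 - <<'E'
from h import *
f=load('top'); im=f['pixels'][95:285,140:430,::-1]
cv2.imwrite('pics/crop1.png',cv2.resize(im,None,fx=2.75,fy=2.75,interpolation=cv2.INTER_CUBIC))
for u,v in [(222,148),(420,180),(408,272),(206,240)]: print(pt(f,u,v,.004),pt(f,u+.0,v))
E
```

```text
[0.65803036 0.12746351 0.004     ] [0.65786797 0.12736492 0.00494038]
[ 0.58153534 -0.3566836   0.004     ] [ 0.58187532 -0.35769952  0.00079429]
[ 0.3576523  -0.32429368  0.004     ] [ 0.35719103 -0.32579035 -0.00118429]
[0.43459573 0.1641632  0.004     ] [0.43451858 0.16464417 0.00048438]
```

View pics/crop1.png

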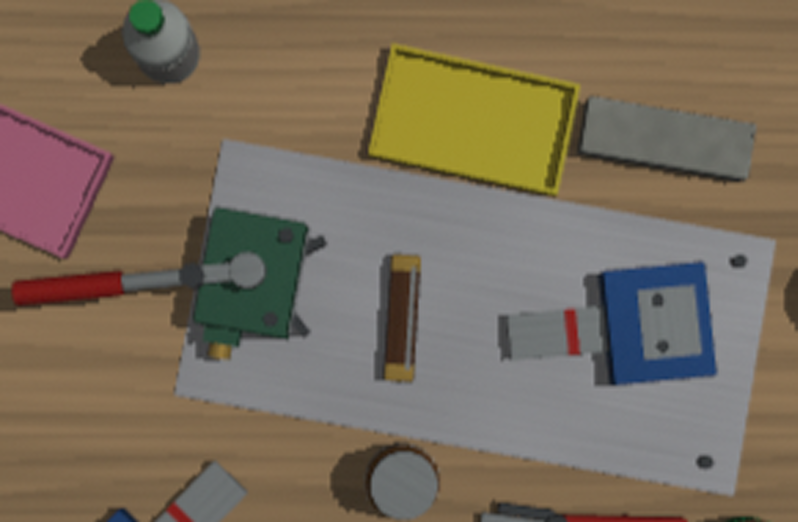

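```bash
python3 - <<'E'
from h import *
f=load('top')
P=lambda L,z: np.array([pt(f,140+(a+.5)/2.75-.5,95+(b+.5)/2.75-.5,z)[:2] for a,b in L])
pl=P([(222,140),(775,240),(735,494),(177,394)],.004)
ex=(pl[0]-pl[1])+(pl[3]-pl[2]); yaw=np.arctan2(ex[1],ex[0]); ex=np.array([np.cos(yaw),np.sin(yaw)]); ey=np.array([-ex[1],ex[0]])
o=pl.mean(0)+.02*ex
print('cutter yaw',np.degrees(yaw),'o',o,'size',np.linalg.norm(pl[0]-pl[1]),np.linalg.norm(pl[0]-pl[3]))
C=np.c_[ex,ey]
tc=lambda p:np.round((np.atleast_2d(p)-o)@C*1000,1)
hd=P([(215,208),(306,223),(289,338),(195,328)],.055); print('head',tc(hd).tolist())
k=P([(393,254),(420,256),(413,380),(385,379)],.022); d=k[0]+k[1]-k[2]-k[3]
print('knife',k.mean(0),tc(k.mean(0)),np.degrees(np.arctan2(d[1],d[0])),np.linalg.norm(d)/2)
t=P([(392,45),(579,84),(557,193),(368,156)],.018); d=t[0]+t[3]-t[1]-t[2]
print('tray',t.mean(0),np.degrees(np.arctan2(d[1],d[0])),np.linalg.norm(d)/2)
g=P([(604,272),(704,262),(716,376),(613,384)],.030); d=g[0]+g[3]-g[1]-g[2]
print('gauge',g.mean(0),tc(g.mean(0)),np.degrees(np.arctan2(d[1],d[0])),np.linalg.norm(d)/2,np.linalg.norm(g[0]-g[3]))
b=P([(507,315),(510,360),(565,310),(569,355)],.018);print('blade',tc(b).tolist())
print('bolt',tc(P([(248,270)],.08)),'grip',P([(14,292),(121,282)],.083),tc(P([(14,292),(121,282)],.083)))
print('mouth',o+.14*ex, 'C',C)
E
```

```text
cutter yaw 79.92025455256156 o [ 0.5115617  -0.07573713] size 0.49935476664418804 0.22753108507339387
head [[218.8, -47.9], [141.0, -49.1], [137.7, 49.0], [216.7, 54.6]]
knife [ 0.50660113 -0.02829963] [[45.8 13.2]] -3.4016899477512625 0.10835917835803845
tray [ 0.68084102 -0.09103578] 78.79210763801167 0.1686834635233522
gauge [ 0.50131061 -0.25015301] [[-173.5  -20.4]] 95.16065174770006 0.08868980861115187 0.09710501253799657
blade [[-43.5, -4.9], [-52.8, 33.3], [-92.7, -18.2], [-102.8, 19.9]]
bolt [[179.4   0.3]] grip [[0.52389366 0.29124076]
 [0.53231746 0.20433512]] [[363.5  52.1]
 [279.4  28.6]]
mouth [0.53606432 0.06210198] C [[ 0.17501868 -0.98456511]
 [ 0.98456511  0.17501868]]
```

```bash
python3 -m handwheel '[[0,-27.7,-30.7,0,93],[0,-27.7,-30.7,0,93],[0,-27.7,-30.7,0,93],[0,-27.7,-30.7,0,93],[0,-27.7,-30.7,0,93],[0,-27.7,-30.7,0,93],[0,-27.7,-30.7,0,93],[0,-27.7,-30.7,0,93],[0,-27.7,-30.7,0,93],[0,-27.7,-30.7,0,93]]' 20
```

```text
clock: 0.93
position: [0.353, 0.2625, 0.2186]
eef_rot: [0.558, -0.434, 0.558, 0.434]
wrist_force: [1.1, 0.2, 0.8]
gripper_width: 0.997
```

```bash
python3 -m handwheel '[[0,-27.7,-30.7,0,80],[0,-27.7,-30.7,0,70],[0,-27.7,-30.7,0,60],[0,-27.7,-30.7,0,60],[0,-27.7,-30.7,0,60],[0,-27.7,-30.7,0,60],[0,-27.7,-30.7,0,60],[0,-27.7,-30.7,0,60],[0,0,0,-5.4,60],[0,0,0,-5.4,60]]'
cat >> h.py <<'E'
def to(x,y,z,az):
    "mm shifts in present tool axes and turn (deg) to bring tool z to azimuth az"
    p,R,s=tool(); d=R.T@(np.array([x,y,z])-p)*1000
    a=np.degrees(np.arctan2(R[1,2],R[0,2])); t=-((az-a+180)%360-180)
    print('clock',s['clock'],'p',p.round(4),'az',a.round(1),'shift',d.round(1),'turn',t.round(1),'F',s['wrist_force'].round(1),'w',round(93*s['gripper_width'],1),'j',s['joint_positions'].round(2))
E
python3 - <<'E'
from h import *
to(.5066,-.0283,.007,86.6)
E
```

```text
clock: 1.77
position: [0.5077, -0.0314, 0.2181]
eef_rot: [0.515, -0.485, 0.516, 0.484]
wrist_force: [-0.6, 1.4, -0.1]
gripper_width: 0.649
clock 1.7667 p [ 0.5077 -0.0314  0.2181] az 86.5 shift [211.1   1.2   3.4] turn -0.1 F [-0.6  1.4 -0.1] w 60.3 j [-0.06  0.4   0.11  1.83 -0.05  0.92  1.58]
```

```bash
python3 -m handwheel '[[35,0,3,0,60],[35,1,0,0,60],[35,0,0,0,60],[35,0,0,0,60],[30,0,0,0,60],[20,0,0,0,60],[13,0,0,0,60],[7,0,0,0,60],[0,0,0,0,60],[0,0,0,0,60]]'
python3 -m handwheel '[[0,0,0,0,20],[0,0,0,0,20],[0,0,0,0,20],[0,0,0,0,20],[0,0,0,0,20],[0,0,0,0,20]]'
python3 -c "
from h import *
to(.6808,-.0910,.12,78.8-8)"
```

```text
clock: 2.6
position: [0.5066, -0.0248, 0.0088]
eef_rot: [0.515, -0.485, 0.515, 0.485]
wrist_force: [0.8, 0.4, 0.6]
gripper_width: 0.649
clock: 3.1
position: [0.5067, -0.0255, 0.0091]
eef_rot: [0.515, -0.485, 0.515, 0.484]
wrist_force: [0.4, -0.7, 2.8]
gripper_width: 0.282
clock 3.1 p [ 0.5067 -0.0255  0.0091] az 86.6 shift [-110.7 -177.8  -55.1] turn 15.8 F [ 0.4 -0.7  2.8] w 26.2 j [-0.03  0.72  0.06  2.03 -0.09  0.4   1.61]
```

```bash
python3 -m handwheel '[[-15,0,0,0,20],[-30,0,0,0,20],[-30,0,0,0,20],[-15,-30,-9,0,20],[0,-37,-11,0,20],[0,-37,-11,0,20],[0,-37,-12,0,20],[0,-37,-12,0,20],[0,0,0,7,20],[0,0,0,7,20]]'
python3 -m handwheel '[[0,0,0,7,20],[0,0,0,7,20],[0,0,0,7,20],[0,0,0,7,20],[0,0,0,7,20],[0,0,0,7,20],[0,0,0,7,20],[0,0,0,7,20],[0,0,0,7,20],[0,0,0,7,20]]'
python3 -m handwheel '[[0,0,0,7,20],[0,0,0,7,20],[0,0,0,0,20]]'
python3 -c "
from h import *
to(.6808,-.0910,.011,-11.2); grab('wrist','w1.png')"
```

```text
clock: 3.93
position: [0.6819, -0.0919, 0.0972]
eef_rot: [0.571, -0.416, 0.572, 0.416]
wrist_force: [-0.0, -0.1, -1.0]
gripper_width: 0.279
clock: 4.77
position: [0.6802, -0.0897, 0.0978]
eef_rot: [0.706, -0.014, 0.708, 0.014]
wrist_force: [0.8, -0.1, -1.1]
gripper_width: 0.276
clock: 5.02
position: [0.6802, -0.0894, 0.0976]
eef_rot: [0.703, 0.071, 0.704, -0.071]
wrist_force: [-0.4, 0.5, -2.3]
gripper_width: 0.275
clock 5.0167 p [ 0.6802 -0.0894  0.0976] az -11.5 shift [86.6 -1.5  1.1] turn -0.3 F [-0.4  0.5 -2.3] w 25.6 j [-0.18  0.85  0.55  1.45 -0.49  0.99  0.28]
```

View pics/w1.png

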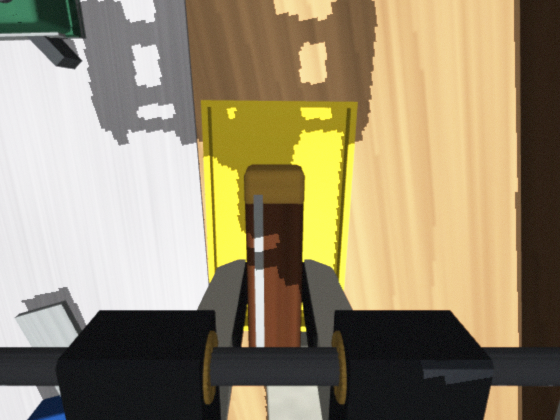

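The wrist view shows the knife (274,165–340) held parallel to the tray (203–357 wide) and over its middle. I'll lower it and let go.

```bash
python3 -m handwheel '[[30,-1,1,0,20],[28,0,0,0,20],[14,0,0,0,20],[10,0,0,0,20],[4,0,0,0,20],[0,0,0,0,20],[0,0,0,0,20],[0,0,0,0,42],[0,0,0,0,42],[0,0,0,0,42]]'
python3 -m handwheel '[[0,0,0,0,42],[-8,0,0,0,42],[-15,0,0,0,42],[-30,0,0,0,42],[-35,0,0,0,42],[-35,0,0,0,42],[0,0,0,0,42]]'
python3 -c "
from h import *
f=grab('top')
im=f['pixels'][85:285,140:430,::-1]
cv2.imwrite('pics/crop2.png',cv2.resize(im,None,fx=2.75,fy=2.75,interpolation=cv2.INTER_CUBIC))
to(.6808,-.0910,.11,-11.2); grab('wrist','w2.png')"
```

```text
clock: 5.9
position: [0.6826, -0.0917, 0.0141]
eef_rot: [0.705, 0.07, 0.703, -0.07]
wrist_force: [0.6, 0.7, -0.3]
gripper_width: 0.428
clock: 6.48
position: [0.6866, -0.0938, 0.1461]
eef_rot: [0.71, 0.069, 0.698, -0.071]
wrist_force: [0.9, -0.2, 1.1]
gripper_width: 0.453
clock 6.5333 p [ 0.6849 -0.0931  0.1426] az -11.4 shift [32.5  1.3 -4.8] turn -0.2 F [ 0.2  0.2 -0.3] w 42.1 j [-0.19  0.8   0.57  1.4  -0.46  1.06  0.27]
```

View pics/w2.png

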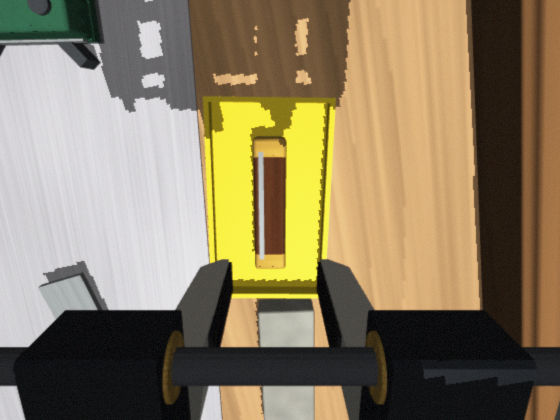

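The wrist view shows the knife (270,138–268) lying flat inside the tray (205–330, 97–297), clear of the walls. Next is the gauge.

```bash
python3 -c "
from h import *
to(.508,-.325,.10,5.2)"
```

```text
clock 6.5833 p [ 0.6831 -0.0921  0.1394] az -11.4 shift [  38.6 -262.9 -125.8] turn -16.6 F [-0.5  0.4 -0.9] w 42.2 j [-0.19  0.81  0.57  1.41 -0.46  1.06  0.27]
```

```bash
python3 -m handwheel '[[0,-33,-16,0,50],[0,-33,-16,0,50],[0,-33,-16,0,50],[0,-33,-16,0,50],[0,-33,-16,0,50],[0,-33,-16,0,50],[0,-33,-16,0,50],[0,-32,-14,-5.5,50],[0,0,0,-5.5,50],[0,0,0,-5.6,50]]'
python3 -m handwheel '[[15,0,0,0,50],[0,0,0,0,50],[0,0,0,0,50]]'
python3 -c "
from h import *
to(.508,-.325,.010,5.2); grab('wrist','w3.png')"
```

```text
clock: 7.42
position: [0.5028, -0.3271, 0.1352]
eef_rot: [0.705, -0.032, 0.707, 0.031]
wrist_force: [1.7, -0.1, -0.2]
gripper_width: 0.536
clock: 7.67
position: [0.5052, -0.3233, 0.1194]
eef_rot: [0.705, -0.031, 0.707, 0.033]
wrist_force: [0.6, 0.2, 2.1]
gripper_width: 0.537
clock 7.6667 p [ 0.5052 -0.3233  0.1194] az 5.2 shift [109.4  -2.2   3. ] turn -0.0 F [0.6 0.2 2.1] w 49.9 j [ 0.26  0.69  0.45  1.7  -0.38  0.85  0.97]
```

View pics/w3.png

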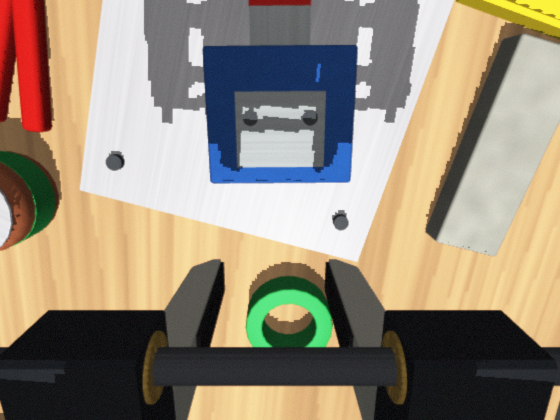

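The wrist view shows the shoe (205–355, 45–182) square to the tool, with the tape ring at (288,312) behind it. I'll check the clearances in numbers.

```bash
python3 -c "
from h import *
f=load('wrist')
for n,u,v,z in [('rearL',211,182,.03),('rearR',351,181,.03),('frL',204,45,.03),('frR',357,44,.03),('tapefront',288,278,.025),('tapeR',332,320,.025),('jar',58,200,.055)]:
  print(n,pt(f,u,v,z).round(4))"
```

```text
rearL [ 0.4572 -0.2989  0.03  ]
rearR [ 0.5553 -0.289   0.03  ]
frL [ 0.4491 -0.2108  0.03  ]
frR [ 0.5455 -0.2013  0.03  ]
tapefront [ 0.5193 -0.3706  0.025 ]
tapeR [ 0.5586 -0.4046  0.025 ]
jar [ 0.3631 -0.3142  0.055 ]
```

```bash
python3 -m handwheel '[[35,0,3,0,50],[30,0,0,0,50],[25,0,0,0,50],[13,0,0,0,50],[6,0,0,0,50],[0,0,0,0,50],[0,6,0,0,50],[0,6,0,0,50],[0,3,0,0,50],[0,0,0,0,50]]'
python3 -c "
from h import *
to(.508,-.325,.010,5.2)"
```

```text
clock: 8.55
position: [0.5087, -0.3077, 0.0128]
eef_rot: [0.707, -0.033, 0.706, 0.033]
wrist_force: [-0.6, -0.5, 0.4]
gripper_width: 0.536
clock 8.55 p [ 0.5087 -0.3077  0.0128] az 5.3 shift [  2.7 -17.1  -2.3] turn 0.1 F [-0.6 -0.5  0.4] w 49.8 j [ 0.29  0.82  0.37  1.78 -0.47  0.62  1.02]
```

```bash
python3 -m handwheel '[[1,3,0,0,50],[0,3,0,0,50],[0,4,0,0,50],[0,5,0,0,50],[0,5,0,0,50],[0,5,0,0,50],[0,5,0,0,50]]'
python3 -m handwheel '[[0,5,-0.63,0.72,50],[0,5,-0.63,0.72,50],[0,5,-0.63,0.72,50],[0,5,-0.63,0.72,50],[0,5,-0.63,0.72,50],[0,5,-0.63,0.72,50],[0,5,-0.63,0.72,50],[0,5,-0.63,0.72,50],[0,5,-0.63,0.72,50],[0,5,-0.63,0.72,50]]'
python3 -m handwheel '[[0,5,-0.63,0.72,50],[0,5,-0.63,0.72,50],[0,5,-0.63,0.72,50],[0,5,-0.63,0.72,50],[0,5,-0.63,0.72,50],[0,5,-0.63,0.72,50],[0,5,-0.63,0.72,50],[0,4,-0.63,0.72,50],[0,3,-0.4,0.72,50],[0,1,0,0,50]]'
python3 -c "
from h import *
to(.508,-.325,.010,-10.1); 
f=grab('top')
im=f['pixels'][130:265,200:400,::-1]
cv2.imwrite('pics/crop3.png',cv2.resize(im,None,fx=4,fy=4,interpolation=cv2.INTER_CUBIC))
p,R,s=tool(); o=np.array([.51156,-.07574]);a=np.radians(79.92);C=np.array([[np.cos(a),-np.sin(a)],[np.sin(a),np.cos(a)]]);print((p[:2]-o)@C*1000)"
```

```text
clock: 9.13
position: [0.5055, -0.2807, 0.0113]
eef_rot: [0.707, -0.033, 0.706, 0.031]
wrist_force: [-0.3, -4.8, 1.3]
gripper_width: 0.536
clock: 9.97
position: [0.4972, -0.2311, 0.0113]
eef_rot: [0.707, 0.012, 0.706, -0.014]
wrist_force: [0.0, -5.1, 2.0]
gripper_width: 0.537
clock: 10.8
position: [0.4949, -0.1877, 0.0113]
eef_rot: [0.705, 0.052, 0.705, -0.054]
wrist_force: [-0.8, -6.0, 1.9]
gripper_width: 0.544
clock 10.8 p [ 0.4949 -0.1877  0.0113] az -8.6 shift [   1.7 -133.8   33.4] turn 1.5 F [-0.8 -6.   1.9] w 50.6 j [ 0.05  0.77  0.42  1.97 -0.6   0.52  0.75]
[-113.05255221   -3.23944134]
```

View pics/crop3.png

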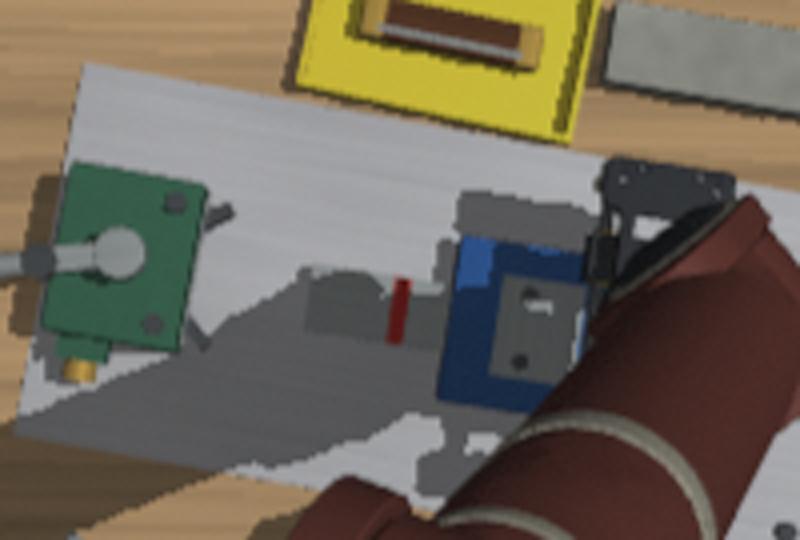

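The gauge is now roughly straight: shoe front edge (461,236)–(439,398), band front edge (396,278)–(386,342). The head's face runs (207,187)–(180,350).

```bash
cat >> h.py <<'E'
o=np.array([.51156,-.07574]);_a=np.radians(79.92);C=np.array([[np.cos(_a),-np.sin(_a)],[np.sin(_a),np.cos(_a)]])
tc=lambda p:((np.array(p)[:2]-o)@C*1000).round(1)
E
python3 -c "
from h import *
f=load('top')
for n,a,b,z in [('band',396,278,.018),('band',386,342,.018),('shoe',461,236,.03),('shoe',439,398,.03),('tip',305,270,.018),('tip',304,330,.018),('face',207,187,.055),('face',180,350,.055),('wing',233,211,.03),('wing',208,348,.03)]:
  print(n,tc(pt(f,200+(a+.5)/4-.5,130+(b+.5)/4-.5,z)))"
```

```text
band [ 20.8 -18. ]
band [20.  20.9]
shoe [-12.3 -48.6]
shoe [-16.1  48.4]
tip [ 75.4 -13. ]
tip [69.6 22.5]
face [139.8 -47.9]
face [138.2  48. ]
wing [123.6 -39.1]
wing [123.6  43.5]
```

```bash
python3 -m handwheel '[[0,5,-0.2,0.19,50],[0,5,-0.2,0.19,50],[0,5,-0.2,0.19,50],[0,5,-0.2,0.19,50],[0,5,-0.2,0.19,50],[0,5,-0.2,0.19,50],[0,5,-0.2,0.19,50],[0,5,-0.2,0.19,50]]'
python3 -m handwheel '[[0,5,0,0,50],[0,5,0,0,50],[0,5,0,0,50],[0,5,0,0,50],[0,5,0,0,50],[0,5,0,0,50],[0,5,0,0,50],[0,5,0,0,50],[0,3,0,0,50],[0,2,0,0,50]]'
python3 -c "
from h import *
to(.508,-.325,.010,-10.1); p,R,s=tool();print(tc(p))
f=grab('wrist'); im=f['pixels'][0:210,140:420,::-1]
cv2.imwrite('pics/w4.png',cv2.resize(im,None,fx=2.8,fy=2.8,interpolation=cv2.INTER_CUBIC));"
```

```text
clock: 11.52
position: [0.4996, -0.1485, 0.0113]
eef_rot: [0.705, 0.061, 0.704, -0.064]
wrist_force: [-1.5, -6.2, 2.7]
gripper_width: 0.536
clock: 12.35
position: [0.5073, -0.1042, 0.0113]
eef_rot: [0.705, 0.061, 0.704, -0.063]
wrist_force: [-2.1, -7.5, 3.7]
gripper_width: 0.535
clock 12.35 p [ 0.5073 -0.1042  0.0113] az -10.1 shift [   2.  -217.3   39.4] turn 0.0 F [-2.1 -7.5  3.7] w 49.8 j [-0.12  0.77  0.44  2.   -0.64  0.51  0.6 ]
[-28.7  -0.8]
```

View pics/w4.png

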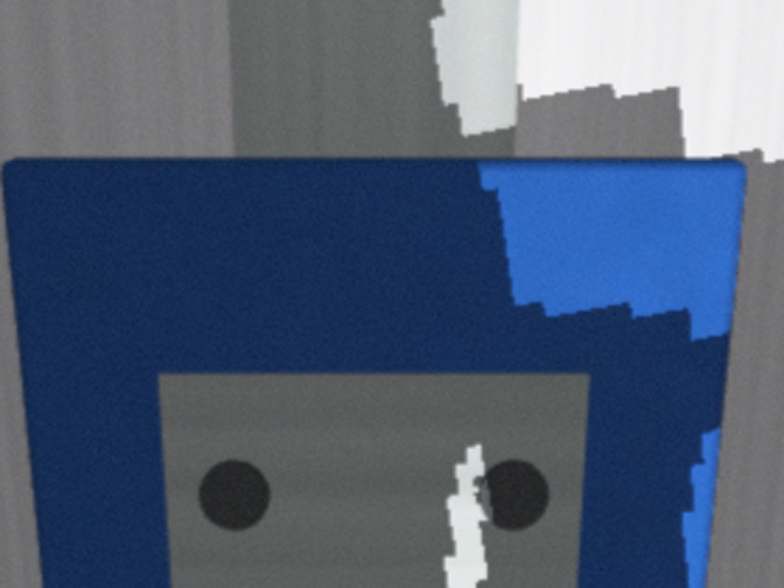

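Only the shoe is in view from here (front edge at row 158, level), so it sits square to the tool. I'll push most of the remaining way, then back off and look from above.

```bash
python3 -m handwheel '[[0,5,0,0,50],[0,5,0,0,50],[0,5,0,0,50],[0,4,0,0,50],[0,3,0,0,50],[0,2,0,0,50],[0,1,0,0,50],[0,0,0,0,50]]'
python3 -c "
from h import *
p,R,s=tool();print(tc(p),p)"
python3 -m handwheel '[[0,-5,0,0,50],[0,-5,0,0,50],[-30,0,0,0,50],[-30,0,0,0,50],[-35,-5,0,0,50],[-35,-10,0,0,50],[-10,0,0,0,50],[0,0,0,0,50],[0,0,0,0,50]]'
python3 -c "
from h import *
to(.508,-.325,.010,-10.1); p,R,s=tool();print(tc(p))
f=grab('wrist'); im=f['pixels'][0:240,120:440,::-1]
cv2.imwrite('pics/w5.png',cv2.resize(im,None,fx=2.5,fy=2.5,interpolation=cv2.INTER_CUBIC));f=grab('top')"
```

```text
clock: 13.07
position: [0.5116, -0.0796, 0.0112]
eef_rot: [0.705, 0.061, 0.704, -0.063]
wrist_force: [-0.4, -5.6, 3.5]
gripper_width: 0.538
[-3.8 -0.7] [ 0.51157983 -0.0795921   0.01123719]
clock: 13.82
position: [0.5072, -0.1005, 0.1499]
eef_rot: [0.704, 0.062, 0.705, -0.06]
wrist_force: [0.1, 0.8, -0.9]
gripper_width: 0.538
clock 13.8167 p [ 0.5072 -0.1005  0.1499] az -9.9 shift [ 139.4 -221.4   39.8] turn 0.2 F [ 0.1  0.8 -0.9] w 50.0 j [-0.26  0.57  0.64  1.9  -0.46  0.82  0.45]
[-25.1   0. ]
```

View pics/w5.png

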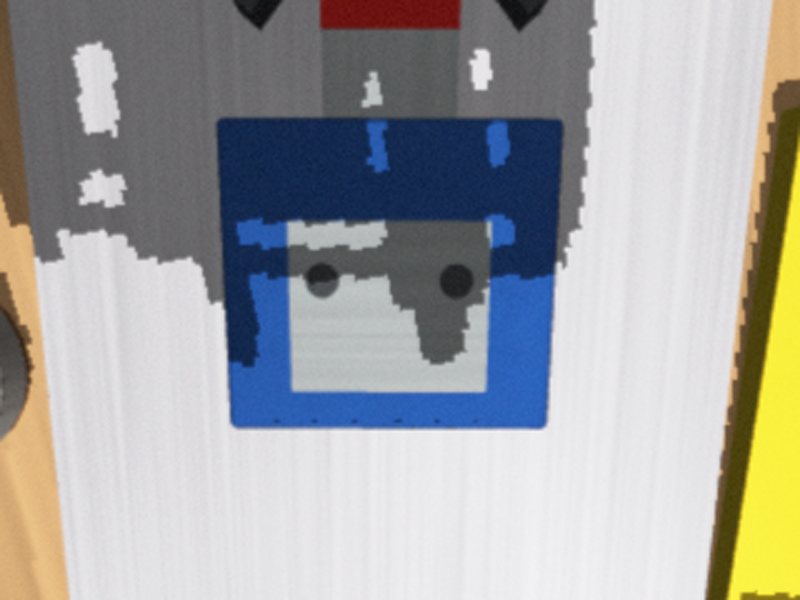

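From above, the blade (322–460) is centred between the wings (tips at 262 and 520) and the shoe is square. The head's face is just out of view, so I'll step back 55 mm.

```bash
python3 -m handwheel '[[0,-30,0,0,50],[0,-30,0,0,50],[0,0,0,0,50],[0,0,0,0,50],[0,0,0,0,50]]'
python3 -c "
from h import *
f=grab('wrist'); im=f['pixels'][0:180,160:400,::-1]
cv2.imwrite('pics/w6.png',cv2.resize(im,None,fx=3.3,fy=3.3,interpolation=cv2.INTER_CUBIC));p,R,s=tool();print(tc(p),p)"
```

```text
clock: 14.33
position: [0.4967, -0.16, 0.149]
eef_rot: [0.703, 0.062, 0.706, -0.061]
wrist_force: [0.4, 0.1, 0.2]
gripper_width: 0.534
[-85.1  -0.3] [ 0.49701362 -0.15955649  0.1492471 ]
```

View pics/w6.png

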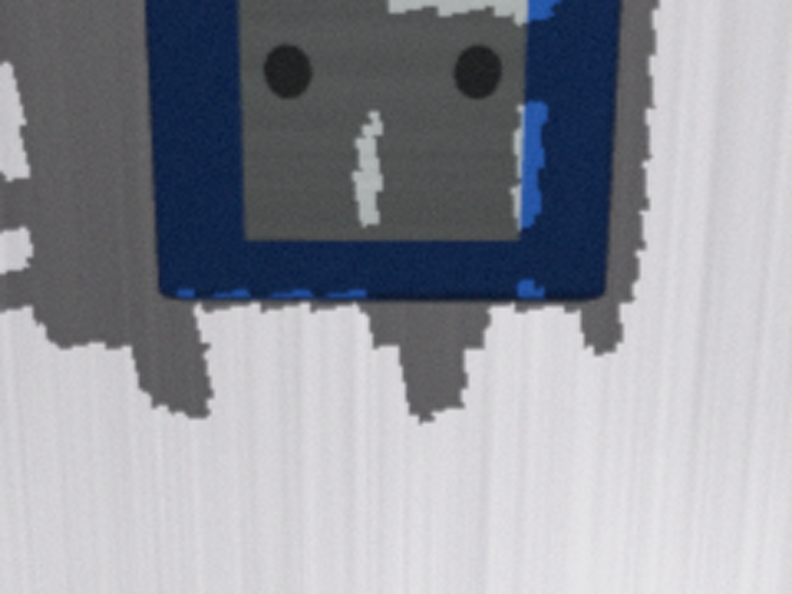

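Stepping back was the wrong way: the camera moves with the tool, so the view shows only the shoe's rear. I'll go forward over the gauge at height instead.

```bash
python3 -m handwheel '[[0,30,0,0,50],[0,35,0,0,50],[0,35,0,0,50],[0,15,0,0,50],[0,0,0,0,50],[0,0,0,0,50],[0,0,0,0,50]]'
python3 -c "
from h import *
f=grab('wrist'); im=f['pixels'][0:200,150:410,::-1]
cv2.imwrite('pics/w7.png',cv2.resize(im,None,fx=3,fy=3,interpolation=cv2.INTER_CUBIC));p,R,s=tool();print(tc(p),p)"
```

```text
clock: 14.97
position: [0.5169, -0.0487, 0.1505]
eef_rot: [0.704, 0.061, 0.705, -0.062]
wrist_force: [0.1, 0.2, -0.4]
gripper_width: 0.541
[26.8 -0.7] [ 0.51691181 -0.04942667  0.15065441]
```

View pics/w7.png

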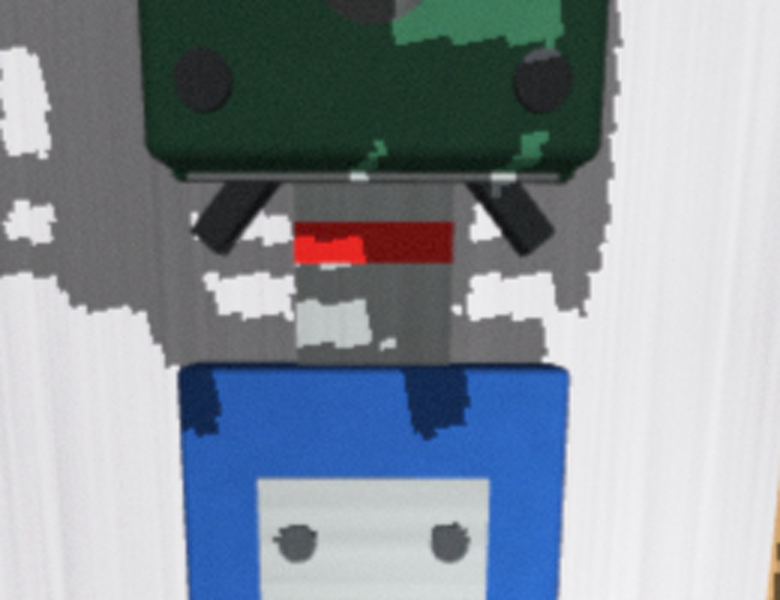

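The view shows the band's front edge at row 222, the head's face bottom at about row 181, and the shoe's front edge at row 366. The blade (295–453) is between the wings. I'll get the depth profile along the lane.

```bash
python3 -c "
from h import *
f=load('wrist'); print('cam',tc(-f['R'].T@f['t']),(-f['R'].T@f['t'])[2])
for cx in (370,300,500):
  print(cx,[(int(v),*tc(pt(f,150+cx/3,v)),round(pt(f,150+cx/3,v)[2]*1000,1)) for v in range(46,64,1)])
U=lambda a,b,z: tc(pt(f,150+(a+.5)/3-.5,(b+.5)/3-.5,z))
print('band',U(294,222,.018),U(453,222,.018),'shoe',U(180,366,.03),U(568,368,.03),'band rear',U(374,263,.018))
print('wings',U(280,182,.026),U(467,182,.026),U(215,252,.026),U(530,252,.026))
print('blade sides',U(297,340,.018),U(451,340,.018))
"
```

```text
cam [110.8  -0. ] 0.3155816977884051
370 [(46, np.float64(144.5), np.float64(1.1), np.float64(54.0)), (47, np.float64(143.9), np.float64(1.1), np.float64(54.1)), (48, np.float64(143.3), np.float64(1.1), np.float64(54.2)), (49, np.float64(142.7), np.float64(1.1), np.float64(54.3)), (50, np.float64(142.2), np.float64(1.1), np.float64(53.5)), (51, np.float64(141.7), np.float64(1.1), np.float64(52.9)), (52, np.float64(141.1), np.float64(1.1), np.float64(52.6)), (53, np.float64(140.5), np.float64(1.1), np.float64(52.3)), (54, np.float64(140.5), np.float64(1.1), np.float64(46.9)), (55, np.float64(140.5), np.float64(1.1), np.float64(41.2)), (56, np.float64(140.5), np.float64(1.1), np.float64(35.3)), (57, np.float64(140.5), np.float64(1.1), np.float64(29.0)), (58, np.float64(140.0), np.float64(1.2), np.float64(27.3)), (59, np.float64(139.4), np.float64(1.2), np.float64(26.2)), (60, np.float64(139.0), np.float64(1.2), np.float64(23.6)), (61, np.float64(139.0), np.float64(1.2), np.float64(16.8)), (62, np.float64(138.3), np.float64(1.2), np.float64(16.9)), (63, np.float64(137.6), np.float64(1.2
[... 1735 characters left out ...]
loat64(41.5)), (56, np.float64(140.5), np.float64(-29.2), np.float64(36.3)), (57, np.float64(140.5), np.float64(-29.9), np.float64(30.0)), (58, np.float64(140.2), np.float64(-30.3), np.float64(26.5)), (59, np.float64(139.6), np.float64(-30.4), np.float64(25.8)), (60, np.float64(138.9), np.float64(-30.4), np.float64(25.9)), (61, np.float64(138.3), np.float64(-30.5), np.float64(24.9)), (62, np.float64(137.6), np.float64(-30.5), np.float64(25.4)), (63, np.float64(136.9), np.float64(-30.5), np.float64(25.4))]
band [130.   20.6] [130.1 -19.5] shoe [95.3 49. ] [ 95.1 -48.4] band rear [120.2   0.4]
wings [138.5  23.3] [138.6 -22.1] [122.4  39.7] [122.7 -38.2]
blade sides [101.3  20.3] [101.4 -19.7]
```

The face plane is at x = 140.5 in my frame, the band front edge at 130.1, lateral offset and yaw about 0. That leaves 10.4 mm to go, so contact should end at TCP x = 6.6.

```bash
python3 -m handwheel '[[0,-30,0,0,50],[0,-20,0,0,50],[20,0,0,0,50],[35,0,0,0,50],[35,0,0,0,50],[30,0,0,0,50],[13,0,0,0,50],[6,0,0,0,50],[0,0,0,0,50]]'
python3 -c "
from h import *
p,R,s=tool();print(tc(p),p); to(.5,0,.0113,-10.1)"
```

```text
clock: 15.77
position: [0.5076, -0.0988, 0.0107]
eef_rot: [0.704, 0.062, 0.705, -0.063]
wrist_force: [-0.3, 0.1, 1.7]
gripper_width: 0.542
[-23.4  -0.2] [ 0.50764405 -0.09879954  0.01070242]
clock 15.7667 p [ 0.5076 -0.0988  0.0107] az -10.2 shift [ -0.6  95.9 -24.9] turn -0.1 F [-0.3  0.1  1.7] w 50.4 j [-0.13  0.77  0.44  2.   -0.65  0.51  0.6 ]
```

```bash
python3 -m handwheel '[[0,6,0,0,50],[0,6,0,0,50],[0,5,0,0,50],[0,2,0,0,50],[0,2,0,0,50],[0,2,0,0,50],[0,2,0,0,50],[0,2,0,0,50],[0,0,0,0,50]]'
python3 -c "
from h import *
p,R,s=tool();print(tc(p),p); to(.5,0,.0113,-10.1)"
```

```text
clock: 16.52
position: [0.5139, -0.0738, 0.0128]
eef_rot: [0.705, 0.061, 0.703, -0.064]
wrist_force: [-1.6, -6.7, 3.1]
gripper_width: 0.535
[ 2.3 -2. ] [ 0.51393268 -0.07384109  0.01284263]
clock 16.5167 p [ 0.5139 -0.0738  0.0128] az -10.1 shift [  1.1  70.3 -26.7] turn -0.0 F [-1.6 -6.7  3.1] w 49.7 j [-0.19  0.77  0.45  2.   -0.66  0.52  0.56]
```

Another 4.3 mm.

```bash
python3 -m handwheel '[[0,2,0,0,50],[0,1,0,0,50],[0,1,0,0,50],[0,0,0,0,50],[0,0,0,0,50]]'
python3 -c "
from h import *
p,R,s=tool();print(tc(p),p,s['wrist_force'])"
```

```text
clock: 16.93
position: [0.5146, -0.0702, 0.0129]
eef_rot: [0.705, 0.061, 0.703, -0.064]
wrist_force: [-0.4, -6.0, 3.6]
gripper_width: 0.535
[ 6. -2.] [ 0.51462176 -0.07021269  0.01285364] [-0.41708963 -5.97199191  3.58497001]
```

```bash
python3 -m handwheel '[[0,-5,0,0,50],[0,-10,0,0,50],[-20,0,0,0,50],[-35,0,0,0,50],[-35,0,0,0,50],[-35,15,0,0,50],[-14,30,0,0,50],[0,15,0,0,50],[0,0,0,0,50],[0,0,0,0,50]]'
cat > gm.py <<'E'
from h import *
f=grab('wrist'); p,R,s=tool(); print('tcp',tc(p),p[2])
im=f['pixels'].astype(int); red=(im[...,0]>60)&(im[...,0]>3*im[...,1])&(im[...,0]>3*im[...,2])
blue=(im[...,2]>60)&(im[...,2]>1.6*im[...,1])&(im[...,2]>2*im[...,0])
for n,m,z in (('band',red,.018),('shoe',blue,.03)):
    for u in ((255,275,295) if n=='band' else (220,250,270,290,330)):
        r=np.flatnonzero(m[:230,u])
        if len(r): print(n,u,r.min(),r.max(),'front',tc(pt(f,u,r.min()-.5,z)),'rear',tc(pt(f,u,r.max()+.5,z)))
for v in range(40,80,3): q=pt(f,310,v); print(v,tc(q),(q[2]*1e3).round(1),end='; ')
E
python3 gm.py
```

```text
clock: 17.77
position: [0.5214, -0.0214, 0.1505]
eef_rot: [0.704, 0.061, 0.705, -0.06]
wrist_force: [-0.4, -0.6, -0.2]
gripper_width: 0.537
tcp [53.7 -0.1] 0.15029738763817413
band 255 100 111 front [139.2  15.9] rear [130.3  16. ]
band 275 101 110 front [138.5   0.5] rear [131.1   0.5]
band 295 101 111 front [138.6 -14.9] rear [130.5 -15.1]
shoe 220 146 229 front [105.3  42.5] rear [36.9 45.1]
shoe 250 145 180 front [106.2  19.5] rear [78.1 19.9]
shoe 270 146 181 front [105.5   4.1] rear [77.4  4.1]
shoe 290 145 181 front [106.4 -11.2] rear [ 77.5 -11.7]
shoe 330 144 229 front [107.3 -41.8] rear [ 37.5 -45.4]
40 [176.1 -21.9] 54.2; 43 [174.3 -22. ] 54.0; 46 [172.5 -22.1] 53.8; 49 [170.7 -22.1] 53.9; 52 [168.9 -22.2] 54.2; 55 [167.1 -22.3] 53.8; 58 [165.3 -22.3] 54.0; 61 [163.5 -22.4] 53.5; 64 [161.6 -22.4] 54.1; 67 [159.8 -22.5] 54.2; 70 [157.9 -22.5] 54.5; 73 [156.1 -22.6] 54.1; 76 [154.2 -22.7] 54.4; 79 [152.3 -22.7] 54.3;
```

The gauge's band rear edge is at 130.5, so its front edge is at about 140.3–141 against the face at 140.5. It is centred within 1 mm with about 1° of skew, which is good. Now the wrench.

```bash
python3 -c "
from h import *
to(.483,.2435,.150,5.8)
f=grab('top'); P=lambda a,b,z: pt(f,140+(a+.5)/2.75-.5,95+(b+.5)/2.75-.5,z)
print('glue top',P(148,15,.13),'glue base',P(178,62,.03), 'battery', pt(f,135,246,.063),pt(f,135,215,.063))"
```

```text
clock 17.8167 p [ 0.5211 -0.0229  0.1503] az -10.0 shift [  0.3 255.8 -83.7] turn -15.8 F [-0.2 -0.9 -0.1] w 49.9 j [-0.43  0.58  0.66  1.89 -0.47  0.83  0.31]
glue top [0.74088771 0.17691877 0.13      ] glue base [0.72728987 0.16716551 0.03      ] battery [0.42214645 0.31699917 0.063     ] [0.49270294 0.31821226 0.063     ]
```

```bash
python3 -m handwheel '[[0,30,-10,0,20],[0,34,-11,0,0],[0,34,-11,0,0],[0,34,-11,0,0],[0,34,-11,0,0],[0,34,-11,0,0],[0,34,-11,0,0],[0,22,-8,-5.2,0],[0,0,0,-5.3,0],[0,0,0,-5.3,0]]'
python3 -m handwheel '[[0,0,0,0,0],[0,0,0,0,0],[0,0,0,0,0]]'
python3 -c "
from h import *
to(.483,.2435,.062,5.8)
f=grab('wrist','w8.png')"
```

```text
clock: 18.7
position: [0.483, 0.2448, 0.1496]
eef_rot: [0.705, -0.039, 0.707, 0.038]
wrist_force: [-0.1, -0.3, -0.8]
gripper_width: 0.007
clock: 18.95
position: [0.4839, 0.2427, 0.1504]
eef_rot: [0.706, -0.034, 0.706, 0.034]
wrist_force: [-0.3, 0.2, 0.3]
gripper_width: 0.001
clock 18.95 p [0.4839 0.2427 0.1504] az 5.5 shift [88.4  0.9 -0.7] turn -0.3 F [-0.3  0.2  0.3] w 0.1 j [-0.9   0.59  0.61  1.84 -0.44  0.85  0.03]
```

View pics/w8.png

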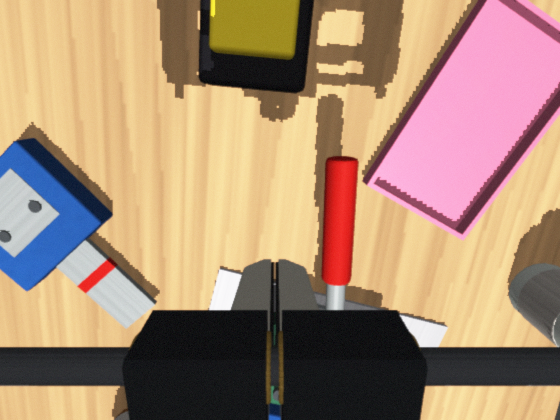

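The grip (340,158)–(337,283) lies parallel to the tool and to the right of the shut fingers (275,262), and the way down is clear. I'll check the grip's position and descend.

```bash
python3 -c "
from h import *
f=load('wrist')
for u,v in [(341,160),(338,281),(326,220),(353,220)]: print(pt(f,u,v,.083 if u in(341,338) else .072))"
python3 -m handwheel '[[30,0,0,0,0],[30,0,0,0,0],[18,0,0,0,0],[10,0,0,0,0],[0,0,0,0,0]]'
python3 -c "
from h import *
to(.483,.2435,.062,5.8)"
```

```text
[0.52052545 0.29403506 0.083     ]
[0.53131149 0.20989393 0.083     ]
[0.51862048 0.25018288 0.072     ]
[0.53730055 0.25203596 0.072     ]
clock: 19.42
position: [0.4824, 0.2433, 0.0607]
eef_rot: [0.705, -0.036, 0.708, 0.034]
wrist_force: [-0.6, -0.5, -0.6]
gripper_width: 0.005
clock 19.4167 p [0.4824 0.2433 0.0607] az 5.7 shift [-1.3  0.2  0.6] turn -0.1 F [-0.6 -0.5 -0.6] w 0.4 j [-0.83  0.72  0.51  1.91 -0.55  0.66  0.12]
```

```bash
python3 -m handwheel '[[-1,0,6,0,0],[0,0,6,0,0],[0,0,4,0,0],[0,0,3,0,0],[0,0.8,5,1.9,0],[0,0.8,5,1.9,0],[0,0.8,5,1.9,0],[0,0.8,5,1.9,0],[0,0.8,5,1.9,0]]'
python3 -c "
from h import *
to(.5427,.101,.062,5.8)"
python3 -m handwheel '[[0,0.8,5,1.9,0],[0,0.8,5,1.9,0],[0,0.8,5,1.9,0],[0,0.8,5,1.9,0],[0,0.8,5,1.9,0]]'
python3 -c "
from h import *
to(.5427,.101,.062,5.8)"
```

```text
clock: 20.17
position: [0.5271, 0.2511, 0.0645]
eef_rot: [0.706, 0.023, 0.707, -0.023]
wrist_force: [-1.4, -1.0, 2.4]
gripper_width: 0.005
clock 20.1667 p [0.5271 0.2511 0.0645] az -3.8 shift [   2.4 -148.7   25.5] turn -9.6 F [-1.4 -1.   2.4] w 0.5 j [-0.82  0.77  0.57  1.79 -0.58  0.76 -0.01]
clock: 20.58
position: [0.5523, 0.2517, 0.0645]
eef_rot: [0.702, 0.082, 0.703, -0.082]
wrist_force: [-2.5, -0.6, 2.6]
gripper_width: 0.005
clock 20.5833 p [0.5523 0.2517 0.0645] az -13.3 shift [   2.5 -148.9   25.3] turn -19.1 F [-2.5 -0.6  2.6] w 0.4 j [-0.82  0.81  0.62  1.72 -0.61  0.81 -0.15]
```

```bash
python3 -m handwheel '[[0,0.8,5,1.9,0],[0,0.8,5,1.9,0],[0,0.8,5,1.9,0],[0,0.8,5,1.9,0]]'
python3 -m handwheel '[[0,0.4,2.5,0.95,0],[0,0.4,2.5,0.95,0]]'
python3 -m handwheel '[[0,0.4,2.5,0.95,0],[0,0.4,2.5,0.95,0]]'
python3 -c "
from h import *
to(.5427,.101,.062,5.8)"
```

```text
clock: 20.92
position: [0.5649, 0.2513, 0.0635]
eef_rot: [0.689, 0.127, 0.702, -0.127]
wrist_force: [-13.5, 1.2, 9.7]
gripper_width: 0.006
clock: 21.08
position: [0.5694, 0.2506, 0.0634]
eef_rot: [0.686, 0.139, 0.7, -0.139]
wrist_force: [-14.4, 1.4, 9.8]
gripper_width: 0.005
clock: 21.25
position: [0.5738, 0.2498, 0.0634]
eef_rot: [0.684, 0.15, 0.698, -0.15]
wrist_force: [-15.5, 1.3, 10.5]
gripper_width: 0.006
clock 21.25 p [0.5738 0.2498 0.0634] az -24.5 shift [   1.4 -148.3   33.4] turn -30.3 F [-15.5   1.3  10.5] w 0.6 j [-0.81  0.85  0.66  1.65 -0.66  0.89 -0.3 ]
```

The force has jumped to about 14 N, a little earlier than I predicted. I'll measure the grip line, and from it the clamp and handle angles, with the wrist and top cameras.

```bash
cat > wr.py <<'E'
from h import *
from scipy import ndimage as N
B=np.array([.5427,.101])
for n in ('wrist','top'):
    f=grab(n); im=f['pixels'].astype(int); red=(im[...,0]>60)&(im[...,0]>2.5*im[...,1])&(im[...,0]>2.5*im[...,2])&(im[...,1]<60)
    v,u=np.nonzero(red); d=f['range_z'][v,u]
    X=(np.linalg.inv(f['K'])@np.c_[u,v,np.ones(len(u))].T*d).T; W=(X-f['t'])@f['R']
    ok=(W[:,2]>.060)&(W[:,2]<.088)&(np.hypot(*(W[:,:2]-B).T)<.22)&(np.hypot(*(W[:,:2]-B).T)>.08); W=W[ok]
    if len(W)<20: print(n,len(W)); continue
    c,(w,h),_=cv2.minAreaRect((W[:,:2]*1000).astype(np.float32)); 
    top=W[W[:,2]>.078][:,:2]; m=top.mean(0); a=np.linalg.svd(top-m)[2][0]; a*=np.sign(a@(m-B)); az=np.degrees(np.arctan2(a[1],a[0]))
    s=(top-m)@a; bm=m-B
    perp=a[0]*bm[1]-a[1]*bm[0]   # offset of axis from bolt
    # bolt -> axis offset = 45*sin(handle)
    print(n,len(W),'axis az',az.round(1),'rect',np.round([w,h],0),'r range',((m-B)@a+np.array([s.min(),s.max()])).round(3),'axis offset from bolt mm',(perp*1000).round(1),'handle rad',np.arcsin(np.clip(perp/.045,-1,1)).round(3))
to(.5427,.101,.062,5.8)
E
python3 wr.py
```

```text
wrist 5155 axis az 67.0 rect [55. 21.] r range [0.139 0.194] axis offset from bolt mm 4.7 handle rad 0.106
top 98 axis az 66.5 rect [26. 20.] r range [0.104 0.13 ] axis offset from bolt mm 7.0 handle rad 0.155
clock 21.35 p [0.574  0.2497 0.0634] az -24.5 shift [   1.4 -148.3   33.1] turn -30.3 F [-14.8   1.5  10.3] w 0.5 j [-0.81  0.85  0.66  1.65 -0.66  0.89 -0.3 ]
```

```bash
python3 - <<'E'
from h import *
B=np.array([.5427,.101])
def est(im,f,box,z=.078):
    im=im.astype(int); red=(im[...,0]>60)&(im[...,0]>2.5*im[...,1])&(im[...,0]>2.5*im[...,2])&(im[...,1]<60)
    v,u=np.nonzero(red); k=(u>box[0])&(u<box[1])&(v>box[2])&(v<box[3])
    W=np.array([pt(f,a,b,z)[:2] for a,b in zip(u[k],v[k])]); m=W.mean(0); a=np.linalg.svd(W-m,full_matrices=False)[2][0]; a*=np.sign(a@(m-B)); bm=m-B; s=(W-m)@a
    print('az',np.degrees(np.arctan2(a[1],a[0])).round(2),'offset',((a[0]*bm[1]-a[1]*bm[0])*1000).round(1),'r',(bm@a+np.array([s.min(),s.max()])).round(3),'az of centre',np.degrees(np.arctan2(bm[1],bm[0])).round(1))
ft=load('top'); fw=load('wrist'); p,R,s=tool()
est(cv2.imread('pics/top0.png')[:,:,::-1],ft,(140,186,185,215))
# w8 pose
Rt=fw['R']@R; tt=fw['t']+fw['R']@p
a=np.radians(5.5); z=np.array([np.cos(a),np.sin(a),0]); x=np.array([0,0,-1.]); R8=np.c_[x,np.cross(z,x),z]; p8=np.array([.4839,.2427,.1504])
f8=dict(K=fw['K'],R=Rt@R8.T); f8['t']=tt-f8['R']@p8
est(cv2.imread('pics/w8.png')[:,:,::-1],f8,(310,370,150,290))
est(fw['pixels'],fw,(0,560,0,420))
E
```

```text
az 95.88 offset -0.1 r [0.105 0.194] az of centre 95.8
az 96.04 offset 0.9 r [0.104 0.196] az of centre 96.4
az 69.01 offset -0.9 r [0.138 0.197] az of centre 68.7
```

```bash
python3 -m handwheel '[[0,0.4,2.5,1.2,0],[0,0.4,2.5,1.2,0],[0,0.4,2.5,1.2,0],[0,0,0,0,0]]'
python3 wr.py
```

```text
clock: 21.68
position: [0.581, 0.248, 0.0634]
eef_rot: [0.678, 0.172, 0.693, -0.172]
wrist_force: [-15.8, 2.6, 11.3]
gripper_width: 0.004
wrist 5166 axis az 63.0 rect [55. 22.] r range [0.139 0.193] axis offset from bolt mm 8.0 handle rad 0.179
top 98 axis az 57.3 rect [26. 20.] r range [0.102 0.129] axis offset from bolt mm 21.3 handle rad 0.493
clock 21.7833 p [0.5806 0.2481 0.0634] az -28.1 shift [   1.4 -147.7   35.7] turn -33.9 F [-15.6   2.5  10.7] w 0.3 j [-0.81  0.87  0.68  1.63 -0.67  0.91 -0.35]
```

The wrist estimate now shows the axis turned 4° (0.07 rad) and the handle angle up 0.07 rad with it. The clamp is therefore at its stop and the handle is breaking over, at about 0.17. I'll go 5 mm further for margin, then release.

```bash
python3 -m handwheel '[[0,0.4,2.5,1.2,0],[0,0.4,2.5,1.2,0],[0,0,0,0,0]]'
python3 wr.py | grep -v ^top
```

```text
clock: 22.03
position: [0.5854, 0.2467, 0.0634]
eef_rot: [0.674, 0.186, 0.69, -0.186]
wrist_force: [-15.1, 2.7, 10.9]
gripper_width: 0.002
wrist 5155 axis az 60.6 rect [55. 21.] r range [0.138 0.193] axis offset from bolt mm 9.4 handle rad 0.21
clock 22.1333 p [0.5851 0.2469 0.0634] az -30.4 shift [   1.4 -147.2   37.4] turn -36.2 F [-16.1   3.   11.5] w 0.2 j [-0.8   0.87  0.69  1.62 -0.68  0.92 -0.38]
```

```bash
python3 -m handwheel '[[0,0,-4,0,0],[0,0,-5,0,0],[0,0,-6,0,0],[0,0,-8,0,0],[0,0,-12,0,0],[0,0,-15,0,0],[-10,0,-15,0,0],[-30,0,0,0,0],[-30,0,0,0,0],[0,0,0,0,0]]'
python3 wr.py
```

```text
clock: 22.97
position: [0.5428, 0.2771, 0.1401]
eef_rot: [0.686, 0.189, 0.679, -0.184]
wrist_force: [1.4, -0.6, 0.7]
gripper_width: 0.005
wrist 3961 axis az 77.0 rect [90. 22.] r range [0.105 0.194] axis offset from bolt mm 0.3 handle rad 0.007
top 258 axis az 77.8 rect [80. 20.] r range [0.105 0.185] axis offset from bolt mm -1.0 handle rad -0.022
clock 23.0667 p [0.5397 0.2766 0.1356] az -30.6 shift [  73.2 -149.9   91.7] turn -36.4 F [0.7 0.8 0.4] w 0.7 j [-0.95  0.75  0.77  1.67 -0.61  0.97 -0.49]
```

The handle has sprung straight (axis at 77°). I want to be sure the clamp didn't recoil off its stop when I let go. I'll press lightly, below the break-over force, and see if it still moves.

```bash
python3 -c "
from h import *
to(.5318,.2572,.062,-12.7)"
python3 -m handwheel '[[0,0,0,-6,0],[0,0,0,-6,0],[0,0,0,-6,0],[0,0,0,0,0]]'
python3 -c "
from h import *
to(.5318,.2572,.062,-12.7)"
```

```text
clock 23.0667 p [0.5397 0.2766 0.1356] az -30.6 shift [ 73.5 -21.    2.9] turn -17.9 F [0.7 0.8 0.4] w 0.7 j [-0.95  0.75  0.77  1.67 -0.61  0.97 -0.49]
clock: 23.4
position: [0.538, 0.276, 0.1327]
eef_rot: [0.702, 0.077, 0.704, -0.077]
wrist_force: [0.6, -1.2, -1.1]
gripper_width: 0.008
clock 23.4 p [0.538  0.276  0.1327] az -12.5 shift [ 70.7 -19.6  -1.8] turn 0.2 F [ 0.6 -1.2 -1.1] w 0.7 j [-0.9   0.73  0.68  1.67 -0.54  0.94 -0.23]
```

```bash
python3 -m handwheel '[[0,-19,-3,0,0],[30,0,0,0,0],[25,0,0,0,0],[14,0,0,0,0],[0,0,0,0,0]]'
python3 -m handwheel '[[0,0,6,0,0],[0,0,5,0,0],[0,0,2,0,0],[0,0,0,0,0]]'
python3 -m handwheel '[[0,0,2,0,0],[0,0,0,0,0]]'
python3 -m handwheel '[[0,0,2,0,0],[0,0,0,0,0]]'
python3 wr.py
```

```text
clock: 23.82
position: [0.5285, 0.2576, 0.0607]
eef_rot: [0.7, 0.077, 0.705, -0.08]
wrist_force: [-0.5, -0.5, -0.7]
gripper_width: 0.003
clock: 24.15
position: [0.5461, 0.2551, 0.0659]
eef_rot: [0.704, 0.078, 0.702, -0.078]
wrist_force: [-0.4, -0.1, 0.7]
gripper_width: 0.005
clock: 24.32
position: [0.5468, 0.255, 0.0653]
eef_rot: [0.703, 0.078, 0.702, -0.077]
wrist_force: [0.3, -0.1, -0.5]
gripper_width: 0.004
clock: 24.48
position: [0.5485, 0.2546, 0.0649]
eef_rot: [0.703, 0.078, 0.703, -0.078]
wrist_force: [0.8, -1.5, 0.2]
gripper_width: 0.005
wrist 5018 axis az 76.9 rect [54. 21.] r range [0.141 0.195] axis offset from bolt mm 1.1 handle rad 0.024
top 113 axis az 70.4 rect [48. 20.] r range [0.103 0.152] axis offset from bolt mm 14.2 handle rad 0.322
clock 24.5833 p [0.5481 0.2546 0.0647] az -12.6 shift [   2.7 -151.1   28.2] turn -18.4 F [ 0.6  0.5 -0.4] w 0.3 j [-0.83  0.81  0.62  1.73 -0.61  0.81 -0.14]
```

```bash
for i in 1 ; do python3 -m handwheel '[[0,0,1.5,0,0],[0,0,0,0,0]]' | grep -E 'posi|force'; done
python3 -m handwheel '[[0,0.3,1.5,0.5,0],[0,0,0,0,0]]'| grep -E 'posi|force'
python3 -m handwheel '[[0,0.3,1.5,0.5,0],[0,0,0,0,0]]'| grep -E 'posi|force'
python3 -m handwheel '[[0,0.3,1.5,0.5,0],[0,0,0,0,0]]'| grep -E 'posi|force'
python3 -m handwheel '[[0,0.3,1.5,0.5,0],[0,0,0,0,0]]'| grep -E 'posi|force'
python3 wr.py
```

```text
position: [0.5498, 0.2542, 0.0647]
wrist_force: [-0.5, -0.5, 0.2]
position: [0.5515, 0.2542, 0.0647]
wrist_force: [-0.3, 0.5, 0.1]
position: [0.5525, 0.2542, 0.0645]
wrist_force: [-0.4, -0.1, -0.4]
position: [0.5529, 0.2543, 0.0643]
wrist_force: [-2.5, 0.8, 2.3]
position: [0.5534, 0.2543, 0.0641]
wrist_force: [-4.2, -0.3, 2.3]
wrist 4852 axis az 77.9 rect [54. 20.] r range [0.141 0.195] axis offset from bolt mm -3.2 handle rad -0.072
top 108 axis az 74.5 rect [29. 20.] r range [0.104 0.131] axis offset from bolt mm 5.7 handle rad 0.127
clock 25.5167 p [0.5534 0.2543 0.0642] az -14.6 shift [   2.2 -151.1   28.3] turn -20.4 F [-6.  -0.1  1.9] w 0.4 j [-0.83  0.82  0.62  1.71 -0.62  0.83 -0.17]
```

The force rises to 6 N with no motion, well above the 2 N clamp friction, so the clamp sits on its stop. I'll retreat, then check the gauge and bystanders.

```bash
python3 -m handwheel '[[0,0,-4,0,0],[0,0,-10,0,0],[0,0,-20,0,0],[-20,0,-10,0,0],[-35,0,0,0,0],[-40,0,0,0,0],[-40,0,0,0,0],[0,0,0,0,0],[0,0,0,0,0]]'
python3 wr.py
python3 -c "
from h import *
f=load('top'); a=cv2.imread('pics/top0.png')[:,:,::-1]
d=np.abs(f['pixels'].astype(int)-a).sum(2)
for n,u,v in [('glue',199,108),('tin',287,270),('jar',415,298),('stone',382,146),('pruner',350,290),('tape',447,203),('battery',108,230)]:
    T=a[v-22:v+22,max(u-30,0):u+30].copy(); S=f['pixels'][v-34:v+34,u-42:u+42].copy()
    _,m,_,l=cv2.minMaxLoc(cv2.matchTemplate(S,T,cv2.TM_CCOEFF_NORMED)); print(n,round(m,3),'px shift',l[0]-12,l[1]-12)
# gauge: band / shoe front in top, blue shoe
im=f['pixels'].astype(int); r=(im[...,0]>90)&(im[...,0]>2*im[...,1])&(im[...,0]>2*im[...,2]); v,u=np.nonzero(r[190:235,235:275]); 
if len(u): print('band',tc(pt(f,u.mean()+235,v.mean()+190,.018)),len(u))
b=(im[...,2]>1.6*im[...,1])&(im[...,2]>2*im[...,0])&(im[...,2]>60); b[:170]=0;b[270:]=0;b[:,:235]=0
v,u=np.nonzero(b); W=(np.array([pt(f,x,y,.03)[:2] for x,y in zip(u,v)])*1000).astype(np.float32); c,s,an=cv2.minAreaRect(W); print('shoe',tc(np.array(c)/1000),s,an)
"
```

```text
clock: 26.27
position: [0.5151, 0.2656, 0.2025]
eef_rot: [0.704, 0.091, 0.699, -0.088]
wrist_force: [-0.2, -0.5, 0.4]
gripper_width: 0.006
wrist 2566 axis az 77.0 rect [88. 20.] r range [0.106 0.194] axis offset from bolt mm 0.7 handle rad 0.016
top 298 axis az 76.6 rect [88. 20.] r range [0.105 0.193] axis offset from bolt mm 1.8 handle rad 0.04
clock 26.3667 p [0.5125 0.2654 0.1989] az -14.6 shift [ 136.9 -151.5   70.7] turn -20.4 F [-0.4  0.7 -0.7] w 0.6 j [-0.97  0.62  0.76  1.68 -0.48  1.04 -0.31]
glue 0.999 px shift 0 0
tin 0.999 px shift 0 0
jar 1.0 px shift 0 0
stone 0.999 px shift 0 0
pruner 0.999 px shift 0 0
tape 1.0 px shift 0 0
battery 0.122 px shift 0 8
band [135.1   0.2] 58
shoe [60.3  0.3] (86.90021514892578, 96.44640350341797) 79.85174560546875
```

The gauge centre measures 60.3 / 0.3 mm with yaw about 0, so the mark is at 140.3 against the face at 140.5. The bystanders have not moved, except that the battery is hidden by the arm in this view; the arm never came near it. Handing in.

```bash
python3 -c "
from h import *
print(order.hand_in())"
```

```text
the job is handed in; nothing more can be done
None
```

The job is handed in, about 26 s into the 72 s allowed. All three steps were carried out, and nothing failed in the checks I could make.

- **Knife:** I gripped it, turned it along the tray's length and released it on the tray floor. The wrist picture showed it flat and clear of the walls.
- **Gauge:** I pushed it with two fingers along an arc and then straight in, keeping it flat on the plate. The last top-view measurement put the red band's front edge about 0.2 mm from the head's face. It was 0.3 mm off the slot middle with no measurable skew. An earlier wrist-camera check read up to 0.6 mm off and about 1.4° skew, still well inside the limits.
- **Wrench:** I pushed it clockwise to the clamp stop and through the click, then let go.
    - **Break-over angle:** my estimates disagree, 0.21 rad from the axis offset and 0.29 rad from the change in handle direction. Both are past the 0.12 click and below the 0.42 limit.
    - **Handle after release:** it sprang back to about 0.02–0.04 rad.
    - **Clamp stop:** the clamp turned only about 0.33 rad from where it started. A light re-push to 6 N then did not move it, so I take it to be on its stop at 0.6.
- **Bystanders:** the other six show no shift in the top view. The battery was hidden behind the arm at the last look, so I did not confirm it by picture. The gripper stayed clear of it throughout.

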